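Change over the measuring rack and consolidate the sample trays

ROBOT

A 7-joint arm with a two-finger parallel gripper is mounted at the origin on the work surface. World frame = base frame: x ahead of the robot, y to its left, z up, the work surface at z = 0. Lengths are in m, angles in degrees, forces in N, time in s.
With the tool pointing down it reaches from about 0.425 to 0.875 m from the base axis. Payload 9.9 kg.
Tool frame: the origin (TCP) lies on the centre line of the jaws, within the pads' length; the fingertips stand 8 mm ahead of it and the grasp point (between the pads) lies 11 mm behind it; z points along the fingers, y is the line along which they close (so a half turn about z gives the same grasp; the last joint's range is limited). The gripper opens to 85 mm and grips with 20 to 120 N. Pads are 22 mm wide; open, the fingers measure 114 mm over their backs; the gripper's body (76 mm by 85 mm) begins 54 mm behind the grasp point. The pads swing forward as they close: fully open they stand 13 mm farther back than shut.
Start: joints at [61.604, 32.985, 1.427, 82.34, -0.859, 64.687, -3.237], TCP at [0.27, -0.619, 0.239] pointing down, gripper open.
Joint ranges: [-157.87, 157.87], [-19.46, 123.44], [-87.15, 90], [11.01, 140.99], [-62.26, 242.26], [9.8, 113.94], [-161.44, 161.44]. Speed limits (degrees/s): [127.2, 127.2, 172.46, 172.46, 180, 180, 180].

INTERFACE

Orientations are given as [roll, pitch, yaw] about the fixed x, y, z axes, in that order (R = Rz(yaw) Ry(pitch) Rx(roll)).
In Python, from rig import robot gives the robot as it stands. Calls block until the motion is done:
- robot.reach(position, orientation): joint-space move of the TCP to a pose.
- robot.move_straight(position, rot=None, speed=0.15, threshold=None): straight line of the TCP; rot=None keeps the orientation; speed is the mean speed in m/s. With threshold (N) it stops when the force on the tool has changed by that much, and returns True; else False.
- robot.goto_joints(angles): joint-space move.
- robot.gripper_open() and robot.close(squeeze=None): open the fingers fully, or close them until they stop; squeeze is the grip in N (None keeps the last).
- robot.hold(seconds).
- robot.solve_ik(position, orientation): joint angles nearest the present ones, or None.
- robot.get_image(name): name is "scene" or "top"; returns the picture (420x560x3 uint8, red, green, blue); there is no depth.
- robot.camera_model(name): a dict with "fx", "fy", "cx", "cy" (pixels), "R" (3x3) and "t" (3): a world point X has camera coordinates R X + t. Camera axes: x right, y down, z forward; pixel columns grow to the right and rows downward; lengths in m; the calibration is good to about 2 mm. A picture is of the moment at which its call begins. camera_model takes no time and is no camera call.
A pose or a line that the arm cannot do raises robot.IKError and nothing moves.
- robot.job_done(): hands the job in; it is judged then, once.
Readings, each from a call of its own:
- robot.read_clock(): time.
- robot.read_qpos(): joint angles.
- robot.read_qd(): joint speeds.
- robot.read_tau(): joint torques, N m.
- robot.read_tcp_pos(): TCP position.
- robot.read_orientation(): TCP orientation.
- robot.read_force(): force on the tool from outside, world axes, zero at the start.
- robot.read_wrist_torque(): the same for the moment, N m.
- robot.read_grip_width(): opening from 0.0 (shut) to 1.0 (fully open).
- robot.read_finger_force(): force on a finger pad.
Only numpy, scipy, OpenCV 4.12 (cv2) and the standard library are available. Lean on these libraries where they do the work, as an engineer would, in place of code of your own. Each camera call takes 0.05 s, during which the arm holds its last target. There are 200 camera calls.

TASK

The blue-capped sample barrels in the slots of the measuring rack are done: slide them out, slide every red-capped barrel from the grey trays sideways into a slot, fully home with its flange under the slotted plate, and only when the rack holds all the reds and no blue throw the red toggle lever right over to on. Gather all four blue barrels upright in the pockets of one grey tray so that it is full of them, and stack the emptied grey tray squarely on top of the empty black one. Never tip a barrel over, and leave the other things on the bench where they are.

Things in the scene. Friction and masses are not known exactly. Their poses are not given: they have to be found in the camera images.
- red0: flanged metal sample barrel standing upright: round foot flange 32 mm diameter and 5 mm thick, above it a plain stem 20 mm diameter, 90 mm tall overall, about 90 g; red cap on top and red ring low on the stem. Origin: centre of the underside, z along the stem, upward. One of these may be absent
- red1: flanged metal sample barrel standing upright: round foot flange 32 mm diameter and 5 mm thick, above it a plain stem 20 mm diameter, 90 mm tall overall, about 90 g; red cap on top and red ring low on the stem. Origin: centre of the underside, z along the stem, upward. One of these may be absent
- red2: flanged metal sample barrel standing upright: round foot flange 32 mm diameter and 5 mm thick, above it a plain stem 20 mm diameter, 90 mm tall overall, about 90 g; red cap on top and red ring low on the stem. Origin: centre of the underside, z along the stem, upward. One of these may be absent
- blue0: flanged metal sample barrel standing upright: round foot flange 32 mm diameter and 5 mm thick, above it a plain stem 20 mm diameter, 90 mm tall overall, about 90 g; blue cap on top and blue ring low on the stem. Origin: centre of the underside, z along the stem, upward
- blue1: flanged metal sample barrel standing upright: round foot flange 32 mm diameter and 5 mm thick, above it a plain stem 20 mm diameter, 90 mm tall overall, about 90 g; blue cap on top and blue ring low on the stem. Origin: centre of the underside, z along the stem, upward. Starts home in a rack slot; one of blue1, blue2, blue4 is absent
- blue2: flanged metal sample barrel standing upright: round foot flange 32 mm diameter and 5 mm thick, above it a plain stem 20 mm diameter, 90 mm tall overall, about 90 g; blue cap on top and blue ring low on the stem. Origin: centre of the underside, z along the stem, upward. Starts home in a rack slot; one of blue1, blue2, blue4 is absent
- blue3: flanged metal sample barrel standing upright: round foot flange 32 mm diameter and 5 mm thick, above it a plain stem 20 mm diameter, 90 mm tall overall, about 90 g; blue cap on top and blue ring low on the stem. Origin: centre of the underside, z along the stem, upward
- blue4: flanged metal sample barrel standing upright: round foot flange 32 mm diameter and 5 mm thick, above it a plain stem 20 mm diameter, 90 mm tall overall, about 90 g; blue cap on top and blue ring low on the stem. Origin: centre of the underside, z along the stem, upward. Starts home in a rack slot; one of blue1, blue2, blue4 is absent
- tray_a: grey loose tray, 200 mm (its x) by 50 mm (its y) by 28 mm tall, about 220 g; one row of four open 40 mm square pockets at x = -72, -24, 24, 72 mm; outer walls 28 mm tall, dividers 8 mm thick and 18 mm tall, pocket floors 4 mm above the underside. Flat underside and rim: one tray stacks flat on another's rim. Origin: centre of the underside, z up
- tray_b: grey loose tray, as tray_a, 200 mm (its x) by 50 mm (its y) by 28 mm tall, about 220 g; one row of four open 40 mm square pockets at x = -72, -24, 24, 72 mm; outer walls 28 mm tall, dividers 8 mm thick and 18 mm tall, pocket floors 4 mm above the underside. Flat underside and rim: one tray stacks flat on another's rim. Origin: centre of the underside, z up
- tray_spare: black empty spare tray (may get shifted), 200 mm (its x) by 50 mm (its y) by 28 mm tall, about 220 g; one row of four open 40 mm square pockets at x = -72, -24, 24, 72 mm; outer walls 28 mm tall, dividers 8 mm thick and 18 mm tall, pocket floors 4 mm above the underside. Flat underside and rim: one tray stacks flat on another's rim. Origin: centre of the underside, z up
- rack: fixed rack. Base 10 mm thick, x -90 to 40, y -90 to 90 mm; over it a dark plate x -36 to 40, underside 19, top 25 mm above the table, with three 24 mm slots at y = 60, 0, -60, open to -x with rounded mouths, ending at x = 12. A barrel set on the base in front slides along +x, flange under the plate, to the slot's end. Box behind: x to 85, 38 tall. Origin: on the table under the middle slot, z up
- seat0 (a point): point on top of the rack's base (10 mm above the table) where the centre of a barrel's underside is when fully home in the slot at rack x = 2, y = 60 mm; axes as the rack's
- seat1 (a point): point on top of the rack's base (10 mm above the table) where the centre of a barrel's underside is when fully home in the slot at rack x = 2, y = 0 mm; axes as the rack's
- seat2 (a point): point on top of the rack's base (10 mm above the table) where the centre of a barrel's underside is when fully home in the slot at rack x = 2, y = -60 mm; axes as the rack's
- console: fixed cream switch box 120 mm (x) by 90 mm (y) by 45 mm tall, with a grey block 70 x 50 x 25 mm on top that carries the toggle lever. Origin: centre of the underside, z up; the lever swings in the x-z plane, its pivot 67 mm above the table over the origin
- switch (a joint): angle of the toggle lever in rad: 0 leans 0.5 rad to console -x (off), 1.0 leans 0.5 rad to +x (on, end stop); light (under 2 N at the tip), stays where it is left
- switch_tip (a point): centre of the red ball (26 mm diameter) at the end of the toggle lever, 70 mm from the pivot
- beaker: glass beaker, 70 mm diameter, 90 mm tall; not part of the job. Origin: centre of the underside
- jar: small lidded jar, 56 mm diameter, 75 mm tall; not part of the job. Origin: centre of the underside
- vial: small bottle with a black cap, 36 mm diameter, 60 mm tall; not part of the job. Origin: centre of the underside
- weight: brass calibration weight, 36 mm diameter, 45 mm tall; not part of the job. Origin: centre of the underside
- driver: screwdriver lying on the bench, 150 mm long; not part of the job. Origin: its middle, on its axis

How it is judged (in metres and radians):
On the way, in this order (a step that is already met when the one before it is completed fails the run):
1. the blue barrels are out of the rack and every red barrel is fully home in a slot, flange under the plate (((horizontal distance between red0 and seat0 below 0.006 m and z of red0 in the frame of seat0 between -0.004 and 0.004 m) or (horizontal distance between red0 and seat1 below 0.006 m and z of red0 in the frame of seat1 between -0.004 and 0.004 m) or (horizontal distance between red0 and seat2 below 0.006 m and z of red0 in the frame of seat2 between -0.004 and 0.004 m)) and angle between each of red0, red1, red2's own z axis and vertical below 0.12 rad and ((horizontal distance between red1 and seat0 below 0.006 m and z of red1 in the frame of seat0 between -0.004 and 0.004 m) or (horizontal distance between red1 and seat1 below 0.006 m and z of red1 in the frame of seat1 between -0.004 and 0.004 m) or (horizontal distance between red1 and seat2 below 0.006 m and z of red1 in the frame of seat2 between -0.004 and 0.004 m)) and ((horizontal distance between red2 and seat0 below 0.006 m and z of red2 in the frame of seat0 between -0.004 and 0.004 m) or (horizontal distance between red2 and seat1 below 0.006 m and z of red2 in the frame of seat1 between -0.004 and 0.004 m) or (horizontal distance between red2 and seat2 below 0.006 m and z of red2 in the frame of seat2 between -0.004 and 0.004 m)) and horizontal distance between each of blue1, blue2, blue4 and rack above 0.1 m), for 0.2 s.
2. then the toggle lever is thrown to on (value of joint switch above 0.85 rad), for 0.2 s.
At the end, for the whole second after the job is handed in: reds within 6 mm of a seat, foot within 4 mm of base top, lever past 0.85 rad, four blues on the pocket floors of one grey tray, all upright within 0.12 rad; other grey tray on the black one's rim within 10 mm and 0.12 rad; all at rest (((horizontal distance between red0 and seat0 below 0.006 m and z of red0 in the frame of seat0 between -0.004 and 0.004 m) or (horizontal distance between red0 and seat1 below 0.006 m and z of red0 in the frame of seat1 between -0.004 and 0.004 m) or (horizontal distance between red0 and seat2 below 0.006 m and z of red0 in the frame of seat2 between -0.004 and 0.004 m)) and angle between each of red0, red1, red2's own z axis and vertical below 0.12 rad and ((horizontal distance between red1 and seat0 below 0.006 m and z of red1 in the frame of seat0 between -0.004 and 0.004 m) or (horizontal distance between red1 and seat1 below 0.006 m and z of red1 in the frame of seat1 between -0.004 and 0.004 m) or (horizontal distance between red1 and seat2 below 0.006 m and z of red1 in the frame of seat2 between -0.004 and 0.004 m)) and ((horizontal distance between red2 and seat0 below 0.006 m and z of red2 in the frame of seat0 between -0.004 and 0.004 m) or (horizontal distance between red2 and seat1 below 0.006 m and z of red2 in the frame of seat1 between -0.004 and 0.004 m) or (horizontal distance between red2 and seat2 below 0.006 m and z of red2 in the frame of seat2 between -0.004 and 0.004 m)) and value of joint switch above 0.85 rad and (((x of blue0 in the frame of tray_a between -0.1 and 0.1 m and y of blue0 in the frame of tray_a between -0.025 and 0.025 m and z of blue0 in the frame of tray_a between 0 and 0.009 m and angle between blue0's own z axis and vertical below 0.12 rad) and (x of blue1 in the frame of tray_a between -0.1 and 0.1 m and y of blue1 in the frame of tray_a between -0.025 and 0.025 m and z of blue1 in the frame of tray_a between 0 and 0.009 m and angle between blue1's own z axis and vertical below 0.12 rad) and (x of blue2 in the frame of tray_a between -0.1 and 0.1 m and y of blue2 in the frame of tray_a between -0.025 and 0.025 m and z of blue2 in the frame of tray_a between 0 and 0.009 m and angle between blue2's own z axis and vertical below 0.12 rad) and (x of blue3 in the frame of tray_a between -0.1 and 0.1 m and y of blue3 in the frame of tray_a between -0.025 and 0.025 m and z of blue3 in the frame of tray_a between 0 and 0.009 m and angle between blue3's own z axis and vertical below 0.12 rad) and (x of blue4 in the frame of tray_a between -0.1 and 0.1 m and y of blue4 in the frame of tray_a between -0.025 and 0.025 m and z of blue4 in the frame of tray_a between 0 and 0.009 m and angle between blue4's own z axis and vertical below 0.12 rad) and horizontal distance between tray_b and tray_spare below 0.01 m and z of tray_b in the frame of tray_spare between 0.024 and 0.032 m and angle between the x axis of tray_b and the x axis of tray_spare, either way round below 0.12 rad and linear speed of tray_b below 0.02 m/s) or ((x of blue0 in the frame of tray_b between -0.1 and 0.1 m and y of blue0 in the frame of tray_b between -0.025 and 0.025 m and z of blue0 in the frame of tray_b between 0 and 0.009 m and angle between blue0's own z axis and vertical below 0.12 rad) and (x of blue1 in the frame of tray_b between -0.1 and 0.1 m and y of blue1 in the frame of tray_b between -0.025 and 0.025 m and z of blue1 in the frame of tray_b between 0 and 0.009 m and angle between blue1's own z axis and vertical below 0.12 rad) and (x of blue2 in the frame of tray_b between -0.1 and 0.1 m and y of blue2 in the frame of tray_b between -0.025 and 0.025 m and z of blue2 in the frame of tray_b between 0 and 0.009 m and angle between blue2's own z axis and vertical below 0.12 rad) and (x of blue3 in the frame of tray_b between -0.1 and 0.1 m and y of blue3 in the frame of tray_b between -0.025 and 0.025 m and z of blue3 in the frame of tray_b between 0 and 0.009 m and angle between blue3's own z axis and vertical below 0.12 rad) and (x of blue4 in the frame of tray_b between -0.1 and 0.1 m and y of blue4 in the frame of tray_b between -0.025 and 0.025 m and z of blue4 in the frame of tray_b between 0 and 0.009 m and angle between blue4's own z axis and vertical below 0.12 rad) and horizontal distance between tray_a and tray_spare below 0.01 m and z of tray_a in the frame of tray_spare between 0.024 and 0.032 m and angle between the x axis of tray_a and the x axis of tray_spare, either way round below 0.12 rad and linear speed of tray_a below 0.02 m/s)) and linear speed of each of red0, red1, red2, blue0, blue1, blue2, blue3, blue4 below 0.02 m/s); the robot touches nothing.
It fails at once if a barrel is tipped over (angle between any of red0, red1, red2, blue0, blue1, blue2, blue3, blue4's own z axis and vertical above 0.8 rad).
It fails at once if a bystander is moved more than 30 mm (distance of any of beaker, jar, vial, weight, driver from where it was at the start of the episode above 0.03 m).
Of red0, red1, red2 only 2 to 3 are there at a start; the rules pass over those that are not, and their reading is None.
Of blue1, blue2, blue4 only 2 to 2 are there at a start; the rules pass over those that are not, and their reading is None.
At some moment in a run one of tray_spare may be knocked a few centimetres aside while the robot is not near it.
It also fails if it takes over 192 s, if anything falls off the work surface, if the arm or the gripper's body presses on something with over 40 N, if the wrist force passes 120 N, or if a joint passes its speed limit or range.

## Working session

There is one attempt and no reset: what is moved stays moved. The work goes in short steps, each a Python script; the robot and the scene stay as the last script left them, time stands still between calls to the robot, and variables do not carry over. Pictures are saved under pics/ and viewed, at most 14 in all, crops included, and the job is handed in when it is done.

```bash
ls; mkdir -p pics
python3 - <<'E'
from rig import robot
import cv2,numpy as np
for n in("scene","top"):
    im=robot.get_image(n);cv2.imwrite(f"pics/{n}0.png",im[...,::-1]);m=robot.camera_model(n)
    print(n,{k:np.round(v,4).tolist() for k,v in m.items()}, (-np.array(m["R"]).T@np.array(m["t"])).round(3))
print(robot.read_clock(),robot.read_orientation())
E
```

```text
pics
scene {'fx': 533.4156, 'fy': 533.4156, 'cx': 284.2833, 'cy': 213.3925, 'R': [[0.8605, 0.5092, -0.0123], [0.3478, -0.605, -0.7163], [-0.3722, 0.6121, -0.6977]], 't': [-0.472, -0.1395, 1.7921]} [ 1.122 -0.941  1.145]
top {'fx': 413.5148, 'fy': 413.5148, 'cx': 276.4265, 'cy': 201.2342, 'R': [[-0.0274, -0.9993, 0.0239], [-0.9976, 0.0259, -0.0638], [0.0632, -0.0256, -0.9977]], 't': [-0.0162, 0.591, 1.0959]} [ 0.52  -0.003  1.131]
0.1 [-1.79912752e+02  3.75557439e-03  2.35947620e+01]
```

View pics/top0.png

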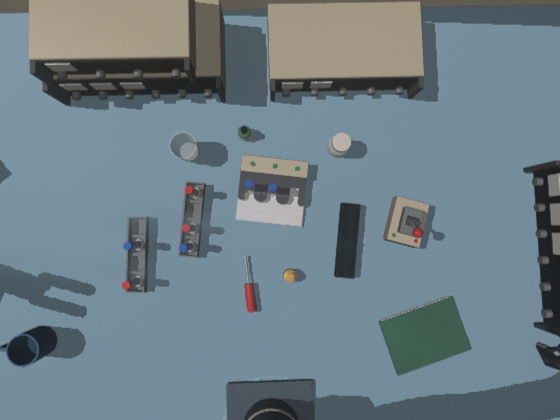

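View pics/scene0.png

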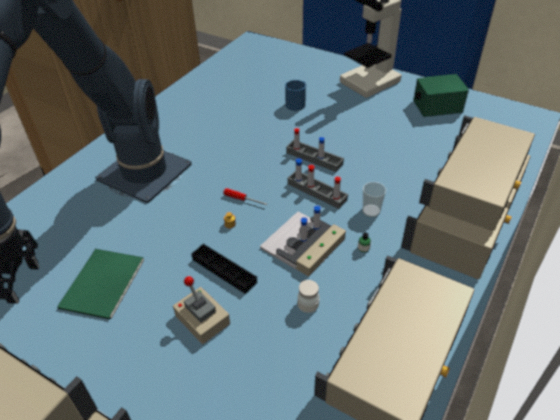

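The top view shows three reds: (189,190) and (186,229) in the right grey tray and (126,286) in the left one. There are blues at (127,245) and (183,247) in the trays, and two in the rack at (249,185) and (272,187), so its right slot is free. The black tray is at (347,240) and the lever ball at (418,233). I'll zoom in and look at the mask candidates.

Run:
```python
import cv2
im=cv2.imread("pics/top0.png");cv2.imwrite("pics/topc.png",cv2.resize(im[170:300,110:310],None,fx=4,fy=4,interpolation=cv2.INTER_CUBIC))
h=cv2.cvtColor(im,cv2.COLOR_BGR2HSV)
for x,y in [(189,190),(127,245),(249,185),(134,265),(192,210),(347,240),(347,210),(260,210),(300,170),(265,160),(255,175),(250,250),(395,225),(418,233),(185,208),(130,225)]: print((x,y),h[y,x])
```

```text
(189, 190) [  0 159 176]
(127, 245) [110 159 170]
(249, 185) [110 164 163]
(134, 265) [99 29 87]
(192, 210) [96 17 77]
(347, 240) [103  43  53]
(347, 210) [103  48  48]
(260, 210) [165   3 186]
(300, 170) [ 19  43 166]
(265, 160) [ 19  44 167]
(255, 175) [108  16  82]
(250, 250) [101  62 157]
(395, 225) [ 19  44 164]
(418, 233) [  0 166 177]
(185, 208) [103  29  62]
(130, 225) [102  51  85]
```

View pics/topc.png

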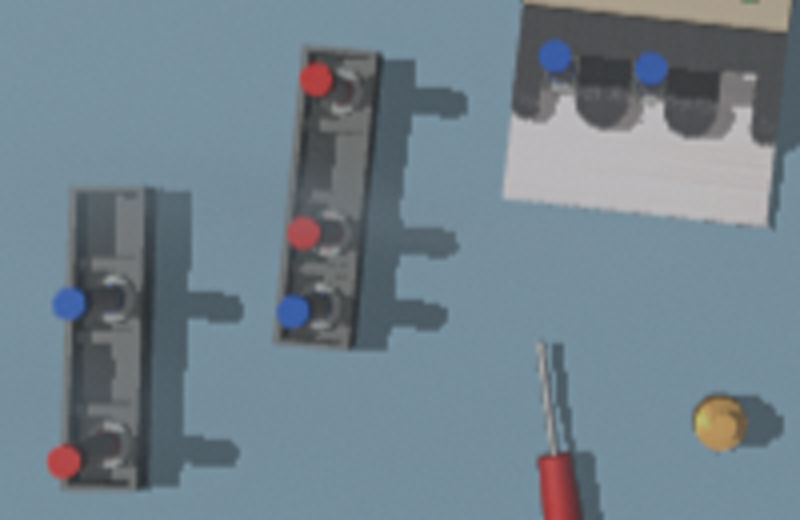

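The crop shows left tray T1 (top to bottom) empty, blue, empty, red, and right tray T2 red, empty, red, blue. Blues sit in the left and middle slots, with the white front edge running from crop (503,199) to (772,228). Next I'll measure everything.

```bash
cat > vis.py <<'E'
import cv2,numpy as np
from rig import robot
def ray(n,uv):
    m=robot.camera_model(n);R=np.array(m["R"]);t=np.array(m["t"])
    d=R.T@np.array([(uv[0]-m["cx"])/m["fx"],(uv[1]-m["cy"])/m["fy"],1]);return -R.T@t,d/np.linalg.norm(d)
def onz(n,uv,z):
    c,d=ray(n,uv);return c+d*(z-c[2])/d[2]
def proj(n,X):
    m=robot.camera_model(n);p=np.array(m["R"])@X+np.array(m["t"]);return np.array([m["fx"]*p[0]/p[2]+m["cx"],m["fy"]*p[1]/p[2]+m["cy"]])
def tri(uv1,uv2):
    (a,d),(b,e)=ray("top",uv1),ray("scene",uv2)
    s=np.linalg.lstsq(np.c_[d,-e],b-a,rcond=None)[0];p,q=a+s[0]*d,b+s[1]*e
    return (p+q)/2,np.linalg.norm(p-q)
def img(n): return cv2.cvtColor(robot.get_image(n),cv2.COLOR_RGB2BGR)
def blobs(im,col,amin=12):
    h=cv2.cvtColor(im,cv2.COLOR_BGR2HSV);H,S,V=cv2.split(h)
    hm=((H<8)|(H>172)) if col=="red" else ((H>104)&(H<125))
    m=(hm&(S>115)&(V>90)).astype(np.uint8)
    n,l,st,c=cv2.connectedComponentsWithStats(m)
    return [(c[i],st[i,4]) for i in range(1,n) if st[i,4]>=amin]
def near(bl,uv,r):
    b=[c for c,a in bl if np.linalg.norm(c-uv)<r];return b[0] if b else None
def trays(im):
    """rects of dark trays on the mid-height plane: centre, long-axis angle(deg), size"""
    H,S,V=cv2.split(cv2.cvtColor(im,cv2.COLOR_BGR2HSV))
    m=((V<125)&(S<58)).astype(np.uint8)
    out=[]
    for c in cv2.findContours(m,cv2.RETR_EXTERNAL,cv2.CHAIN_APPROX_NONE)[0]:
        if cv2.contourArea(c)<700: continue
        P=np.array([onz("top",p[0],.014)[:2] for p in c],np.float32)
        q=cv2.minAreaRect(P*1000);b=cv2.boxPoints(q)/1000
        e=[b[1]-b[0],b[2]-b[1]];L=max(e,key=np.linalg.norm);w=min(map(np.linalg.norm,e))
        if .17<np.linalg.norm(L)<.24 and .04<w<.09: out.append((np.array(q[0])/1000,np.degrees(np.arctan2(L[1],L[0]))%180,np.linalg.norm(L),w))
    return out
E
python3 - <<'E'
from vis import *
np.set_printoptions(precision=4,suppress=True)
t,s=cv2.imread("pics/top0.png"),cv2.imread("pics/scene0.png")
for col in("red","blue"):
    bs=blobs(s,col,8)
    for c,a in blobs(t,col):
        X=onz("top",c,.092); best=[tri(c,d) for d,_ in bs]; best=[(p,g) for p,g in best if g<.006 and .06<p[2]<.15]
        print(col,c,a,X[:2],[(p.round(4),round(g,4)) for p,g in best])
for r in trays(t): print("tray",r)
H,S,V=cv2.split(cv2.cvtColor(t,cv2.COLOR_BGR2HSV))
m=((S<30)&(V>140)).astype(np.uint8);m[:150]=0;m[260:]=0;m[:,:220]=0;m[:,320:]=0
c=max(cv2.findContours(m,cv2.RETR_EXTERNAL,cv2.CHAIN_APPROX_NONE)[0],key=cv2.contourArea)[:,0]
low=np.array([(x,c[c[:,0]==x,1].max()+.5) for x in sorted(set(c[:,0]))]);print(low[[0,1,2,-3,-2,-1]].tolist())
e=low[3:-3];k=np.polyfit(e[:,0],e[:,1],1);print("res",np.abs(np.polyval(k,e[:,0])-e[:,1]).max())
L,R=[onz("top",(x,np.polyval(k,x)),.01) for x in(low[0,0]-.5,low[-1,0]+.5)]
print("front",L,R,np.linalg.norm(L-R)); ex=(R-L)[:2];ax=np.array([-ex[1],ex[0]])/np.linalg.norm(ex)
print("yaw",np.degrees(np.arctan2(ax[1],ax[0])),"origin",((L+R)/2)[:2]+.09*ax)
m=((H>12)&(H<26)&(S>28)&(V>120)).astype(np.uint8)
for c in cv2.findContours(m,cv2.RETR_EXTERNAL,cv2.CHAIN_APPROX_NONE)[0]:
    a=cv2.contourArea(c)
    if 300<a<3000:
        for z in(.038,.045):
            q=cv2.minAreaRect(np.array([onz("top",p[0],z)[:2] for p in c],np.float32)*1000);print("cream",c.mean(0),z,q)
E
```

```text
red [188.6792 189.5849] 53 [0.6208 0.1895] [(array([0.622 , 0.1904, 0.0913]), np.float64(0.0026))]
red [185.4444 228.0667] 45 [0.5246 0.1989] [(array([0.526 , 0.1997, 0.0928]), np.float64(0.0033))]
red [417.4  232.24] 75 [ 0.498  -0.3843] [(array([ 0.4992, -0.3686,  0.1342]), np.float64(0.0007))]
red [125.7755 284.9184] 49 [0.3887 0.3471] [(array([0.3898, 0.3477, 0.0925]), np.float64(0.0026))]
red [249.581 297.5  ] 210 [0.3485 0.0431] []
blue [248.4706 183.5686] 51 [0.6322 0.0392] [(array([0.6325, 0.0396, 0.0999]), np.float64(0.0026))]
blue [272.4231 186.6346] 52 [ 0.623 -0.021] [(array([ 0.6232, -0.0204,  0.0976]), np.float64(0.0017))]
blue [127.     245.5517] 58 [0.4852 0.3437] [(array([0.4862, 0.3442, 0.0926]), np.float64(0.0023))]
blue [183.  247.5] 56 [0.4765 0.2056] [(array([0.4779, 0.2058, 0.095 ]), np.float64(0.0031))]Traceback (most recent call last):
  File "<stdin>", line 9, in <module>
  File "vis.py", line 30, in trays
    P=np.array([onz("top",p[0],.014)[:2] for p in c],np.float32)
                ~~~^^^^^^^^^^^^^^^^^
  File "vis.py", line 7, in onz
    c,d=ray(n,uv);return c+d*(z-c[2])/d[2]
        ~~~^^^^^^
  File "vis.py", line 4, in ray
    m=robot.camera_model(n);R=np.array(m["R"]);t=np.array(m["t"])
ValueError: time passes only in moves, steps and waits
```

```bash
sed -i 's/^def ray/import functools\ncam=functools.lru_cache(None)(robot.camera_model)\ndef ray/; s/m=robot.camera_model(n)/m=cam(n)/' vis.py
python3 - <<'E'
from vis import *
np.set_printoptions(precision=4,suppress=True)
t=cv2.imread("pics/top0.png")
for r in trays(t): print("tray",r)
H,S,V=cv2.split(cv2.cvtColor(t,cv2.COLOR_BGR2HSV))
m=((S<30)&(V>140)).astype(np.uint8);m[:150]=0;m[260:]=0;m[:,:220]=0;m[:,320:]=0
c=max(cv2.findContours(m,cv2.RETR_EXTERNAL,cv2.CHAIN_APPROX_NONE)[0],key=cv2.contourArea)[:,0]
low=np.array([(x,c[c[:,0]==x,1].max()+.5) for x in sorted(set(c[:,0]))]);print(low[[0,1,2,-3,-2,-1]].tolist())
e=low[3:-3];k=np.polyfit(e[:,0],e[:,1],1);print("res",np.abs(np.polyval(k,e[:,0])-e[:,1]).max())
L,R=[onz("top",(x,np.polyval(k,x)),.01) for x in(low[0,0]-.5,low[-1,0]+.5)]
print("front",L,R,np.linalg.norm(L-R)); ex=(R-L)[:2];ax=np.array([-ex[1],ex[0]])/np.linalg.norm(ex)
print("yaw",np.degrees(np.arctan2(ax[1],ax[0])),"origin",((L+R)/2)[:2]+.09*ax)
m=((H>12)&(H<26)&(S>28)&(V>120)).astype(np.uint8)
for c in cv2.findContours(m,cv2.RETR_EXTERNAL,cv2.CHAIN_APPROX_NONE)[0]:
    a=cv2.contourArea(c)
    if 300<a<3000:
        for z in(.038,.045):
            q=cv2.minAreaRect(np.array([onz("top",p[0],z)[:2] for p in c],np.float32)*1000);print("cream",c.mean(0),z,q)
print(robot.read_clock())
E
```

```text
tray (array([0.4588, 0.3435]), np.float32(177.82112), np.float32(0.19913092), np.float32(0.0586739))
tray (array([ 0.4806, -0.2201]), np.float32(172.69948), np.float32(0.20169008), np.float32(0.056270882))
[[236.0, 219.5], [237.0, 219.5], [238.0, 219.5], [301.0, 226.5], [302.0, 217.5], [303.0, 208.5]]
res 0.5198307773663373
front [0.545  0.0799 0.01  ] [ 0.5195 -0.1037  0.01  ] 0.18529511823282419
yaw -7.9237443373461165 origin [ 0.6214 -0.0243]
cream [[405.9064 221.9507]] 0.038 ((526.3723754882812, -379.3650207519531), (88.93009948730469, 118.05184936523438), 73.58716583251953)
cream [[405.9064 221.9507]] 0.045 ((526.3314208984375, -376.9582824707031), (88.36078643798828, 117.29608154296875), 73.58715057373047)
cream [[274.239 166.044]] 0.038 ((683.33642578125, -28.393943786621094), (176.76918029785156, 42.690635681152344), 82.26329803466797)
cream [[274.239 166.044]] 0.045 ((682.2905883789062, -28.233848571777344), (175.6376190185547, 42.4173583984375), 82.2633285522461)
0.1
```

Measurements agree with each other: rack origin ≈ (0.6216,-0.0202) at yaw -7.8° from the blues, box and front edge, with cap heights 0.093 and 0.099. First move: the blue in slot 0 goes to T1's far pocket.

```bash
cat > act.py <<'E'
from vis import *
np.set_printoptions(precision=4,suppress=True)
RO,RY=np.array([.6216,-.0202]),-7.8
T1,T1Y=np.array([.4588,.3435]),-2.2
HI=.22
def rot(a):a=np.radians(a);return np.array([[np.cos(a),-np.sin(a)],[np.sin(a),np.cos(a)]])
def rk(x,y): return RO+rot(RY)@[x,y]
def pk(x,y=0): return T1+rot(T1Y)@[x,y]
def ori(xy,z,phi):
    """downward tool closing along direction phi: nearer half turn"""
    q0=np.array(robot.read_qpos());best=None
    for psi in(phi-90,phi+90):
        q=robot.solve_ik([*xy,z],[180,0,psi])
        if q is None: continue
        d=np.abs(np.array(q)-q0).max()+(100 if abs(q[6])>150 else 0)
        if best is None or d<best[0]: best=(d,[180,0,psi])
    return best[1]
def over(xy,phi,z=HI):
    robot.reach([*xy,z],ori(xy,z,phi))
def st(xy,z,speed=.15,thr=None): return robot.move_straight([*xy,z],speed=speed,threshold=thr)
def here(): return np.array(robot.read_tcp_pos())
def rep(*a): print(*a,"t",round(robot.read_clock(),1),"tcp",here(),"w",round(robot.read_grip_width(),3),"F",np.array(robot.read_force()).round(1))
def grasp(xy,phi,z):
    over(xy,phi);st(xy,z,.2);robot.close(40);rep("grip")
E
python3 - <<'E'
from act import *
robot.gripper_open()
p=np.array([.6325,.0396]);grasp(p,RY,.069)
st(p+rot(RY)@[-.067,0],.069,.08);rep("out")
q=p+rot(RY)@[-.067,0];st(q,HI,.25)
d=pk(.072);over(d,T1Y+90);rep("above")
print(st(d,.064,.15,10));rep("down");robot.gripper_open();st(d,HI,.3);rep("up")
cv2.imwrite("pics/top1.png",cv2.resize(img("top")[170:300,110:310],None,fx=3,fy=3))
E
```

```text
grip t 4.5 tcp [0.6326 0.0396 0.0693] w 0.223 F [-1.1 -0.   5. ]
out t 5.5 tcp [0.5657 0.049  0.0693] w 0.225 F [-2.5  0.7 11.2]
above t 7.4 tcp [0.5313 0.3391 0.2189] w 0.219 F [-0.1 -1.5 -1.5]
True
down t 8.4 tcp [0.5301 0.3396 0.0634] w 0.226 F [-0.9 -1.1  7.1]
up t 9.7 tcp [0.5307 0.3405 0.2204] w 1.001 F [-0.4  0.7 -0.1]
```

View pics/top1.png

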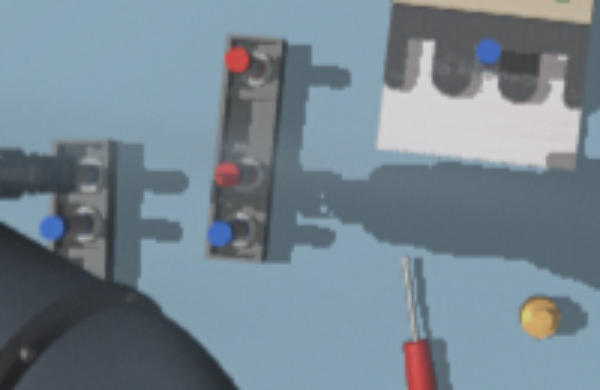

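The blue stands in T1's far pocket and slot 0 is empty. Next are the second blue, then T1's red into slot 2.

```bash
cat >> act.py <<'E'
def insert(y,xs=(-.065,-.03,-.01,.003)):
    over(rk(xs[0],y),RY+90);st(rk(xs[0],y),.070,.15,12)
    for x in xs[1:]:
        h=st(rk(x,y),.070,.06,15);rep("slide",x,h,"rack xy",rot(-RY)@(here()[:2]-RO),"Frack",rot(-RY)@np.array(robot.read_force())[:2])
        if h: break
E
python3 - <<'E'
from act import *
p=np.array([.6232,-.0204]);grasp(p,RY,.069)
q=p+rot(RY)@[-.067,0];st(q,.069,.08);st(q,HI,.25)
d=pk(-.024);over(d,T1Y+90);print(st(d,.064,.15,10));rep("down");robot.gripper_open();st(d,HI,.3)
p=np.array([.3898,.3477]);grasp(p,T1Y+90,.063);st(p,HI,.25);insert(-.06)
E
```

```text
grip t 12.7 tcp [ 0.6233 -0.0205  0.0694] w 0.222 F [-0.7  0.3  4.1]
True
down t 16.9 tcp [0.4342 0.3435 0.0633] w 0.223 F [-0.4 -1.5  8.3]
grip t 20.1 tcp [0.3899 0.3478 0.0633] w 0.225 F [-0.7 -1.1  6.2]
slide -0.03 False rack xy [-0.0304 -0.0599] Frack [-0.819   0.7448] t 24.2 tcp [ 0.5834 -0.0754  0.0698] w 0.223 F [-0.7  0.8 -1. ]
slide -0.01 False rack xy [-0.0097 -0.0597] Frack [-0.0193  2.2199] t 24.7 tcp [ 0.6039 -0.078   0.07  ] w 0.218 F [ 0.3  2.2 -1.3]
slide 0.003 False rack xy [ 0.0036 -0.0597] Frack [0.6177 1.7815] t 25.1 tcp [ 0.617  -0.0799  0.0701] w 0.22 F [ 0.9  1.7 -0.8]
```

Run:
```python
from act import *
print(st(rk(.012,-.06),.070,.04,10));rep();print(rot(-RY)@(here()[:2]-RO))
robot.gripper_open();st(here()[:2],HI,.3);rep()
robot.reach([.45,-.25,.3],ori([.45,-.25],.3,90))
t,s=img("top"),img("scene")
cv2.imwrite("pics/top2.png",cv2.resize(t[120:310,110:310],None,fx=3,fy=3))
bs=blobs(s,"red",8)
for c,a in blobs(t,"red"):
  for d,_ in bs:
    p,g=tri(c,d)
    if g<.006 and .06<p[2]<.12: print(c,a,p,g,"rack",rot(-RY)@(p[:2]-RO))
```

```text
True
t 25.4 tcp [ 0.6232 -0.0807  0.0699] w 0.222 F [-0.7 -0.2  6.1]
[ 0.0098 -0.0598]
t 26.7 tcp [ 0.6226 -0.0803  0.2204] w 1.003 F [ 0.5  0.7 -0.8]
[295.6863 188.7843] 51 [ 0.6162 -0.0788  0.0968] 0.0015162752558980173 rack [ 0.0026 -0.0588]
[188.6792 189.5849] 53 [0.6219 0.1903 0.091 ] 0.0022798570107286785 rack [-0.0283  0.2086]
[185.4444 228.0667] 45 [0.5261 0.1998 0.0927] 0.003673452531045553 rack [-0.1245  0.205 ]
```

View pics/top2.png

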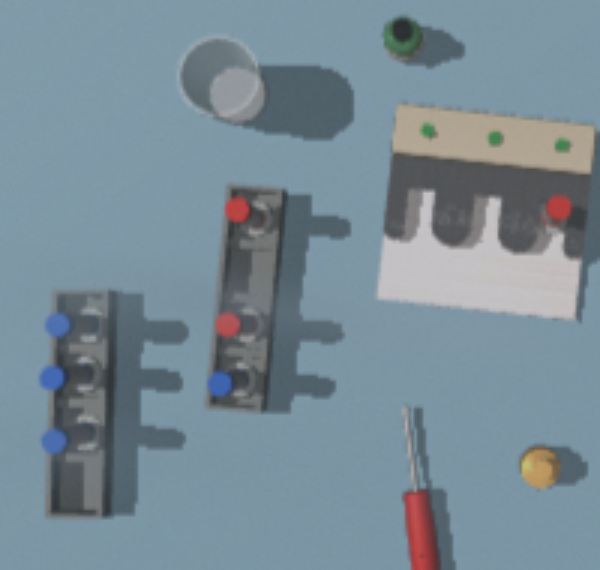

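T1 now holds three blues (its near pocket is free), and the red in slot 2 measures 1.3 mm from its seat. Next: the middle T2 red to slot 0, the T2 blue to T1, and the last red to the middle slot.

Run:
```python
from act import *
T2Y=-5.5
p=np.array([.526,.1998]);grasp(p,T2Y+90,.063);st(p,HI,.25);insert(.06,(-.065,-.03,-.01,.010))
robot.gripper_open();st(here()[:2],HI,.3)
p=np.array([.4785,.2058]);grasp(p,T2Y+90,.063);st(p,HI,.25)
d=pk(-.072);over(d,T1Y+90);print(st(d,.064,.15,10));rep("down");robot.gripper_open();st(d,HI,.3)
p=np.array([.622,.1904]);grasp(p,T2Y+90,.063);st(p,HI,.25);insert(0,(-.065,-.030))
robot.gripper_open();st(here()[:2],HI,.3)
p=rk(-.030,0);over(p,RY);st(p,.069,.2);robot.close(40);rep("regrip")
print(st(rk(.006,0),.070,.05,12));rep("home");print(rot(-RY)@(here()[:2]-RO))
robot.gripper_open();st(here()[:2],HI,.3)
robot.reach([.45,-.25,.3],ori([.45,-.25],.3,90))
t,s=img("top"),img("scene")
cv2.imwrite("pics/top3.png",cv2.resize(t[120:310,110:310],None,fx=3,fy=3));cv2.imwrite("pics/top3f.png",t)
for col in("red","blue"):
 bs=blobs(s,col,8)
 for c,a in blobs(t,col):
  for d,_ in bs:
    p,g=tri(c,d)
    if g<.006 and .06<p[2]<.12: print(col,c,a,p,g,"rack",rot(-RY)@(p[:2]-RO),"T1",rot(-T1Y)@(p[:2]-T1))
for r in trays(t): print(r)
```

```text
grip t 31.0 tcp [0.5262 0.1999 0.0633] w 0.223 F [-0.6 -1.2  4.3]
slide -0.03 False rack xy [-0.0304  0.0601] Frack [-0.817  0.498] t 34.2 tcp [0.5997 0.0435 0.0698] w 0.223 F [-0.7  0.6 -1.8]
slide -0.01 False rack xy [-0.01    0.0601] Frack [-0.0257 -0.2656] t 34.7 tcp [0.6199 0.0407 0.0698] w 0.221 F [-0.1 -0.3 -1.3]
slide 0.01 False rack xy [0.01   0.0599] Frack [-2.2929 -0.5762] t 35.2 tcp [0.6396 0.0378 0.07  ] w 0.221 F [-2.3 -0.3  3. ]
grip t 39.0 tcp [0.4787 0.2059 0.0633] w 0.225 F [ 0.2 -0.8  6.2]
True
down t 41.5 tcp [0.3864 0.345  0.0633] w 0.226 F [-0.1 -1.2  7.7]
grip t 45.5 tcp [0.6222 0.1904 0.0633] w 0.224 F [ 0.2 -0.6  3.6]
slide -0.03 False rack xy [-0.0303  0.0001] Frack [-0.3011 -0.0939] t 48.9 tcp [ 0.5916 -0.016   0.0698] w 0.224 F [-0.3 -0.1 -0.6]
regrip t 52.9 tcp [ 0.5921 -0.0161  0.0693] w 0.217 F [-0.8 -0.6  3. ]
False
home t 53.8 tcp [ 0.6262 -0.0209  0.0694] w 0.222 F [-5.2  1.   1.8]
[ 0.0047 -0.0001]
red [248.6792 183.6415] 53 [0.632  0.0389 0.0985] 0.0016328054781828973 rack [0.0023 0.06  ] T1 [ 0.1848 -0.2977]
red [272.6346 185.8462] 52 [ 0.6254 -0.0208  0.0976] 0.0023794470077785107 rack [ 0.0038 -0.0001] T1 [ 0.1805 -0.3576]
red [295.6863 188.7843] 51 [ 0.6162 -0.0789  0.0968] 0.0014342326242431785 rack [ 0.0026 -0.0588] T1 [ 0.1735 -0.416 ]
blue [128.75 228.  ] 48 [0.5296 0.34   0.0918] 0.0024170991858925746 rack [-0.14    0.3443] T1 [ 0.0709 -0.0008]
blue [127.     245.5517] 58 [0.4865 0.3446 0.0921] 0.0030457554027149723 rack [-0.1833  0.343 ] T1 [0.0277 0.0021]
blue [127.54 266.64] 50 [0.435  0.3422 0.0962] 0.0032878311149636594 rack [-0.2341  0.3337] T1 [-0.0237 -0.0022]
blue [126.9818 286.6909] 55 [0.3853 0.3447 0.0925] 0.002359232155555441 rack [-0.2836  0.3295] T1 [-0.0735 -0.0016]
(array([0.4589, 0.3427]), np.float32(177.87216), np.float32(0.19881701), np.float32(0.05699932))
(array([0.5475, 0.1858]), np.float32(173.5687), np.float32(0.19963129), np.float32(0.07535478))
```

View pics/top3.png

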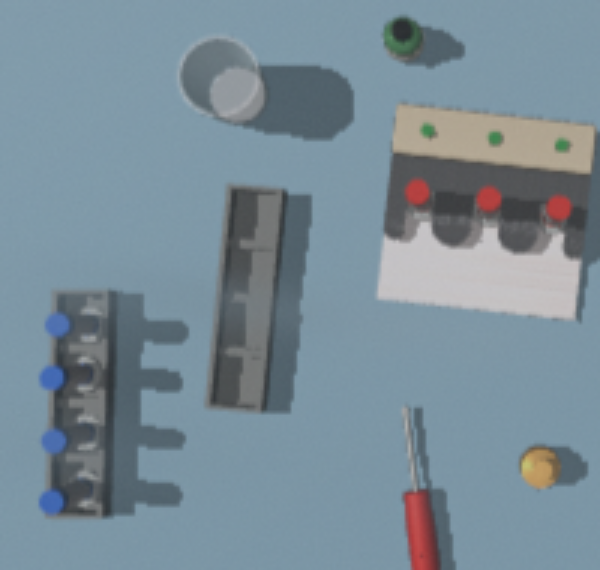

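All three reds are home within 2 mm of their seats, all four blues are in T1, and T2 is empty. Now the lever.

Run:
```python
from act import *
b=np.array([.4992,-.3686]);ax=rot(-16.4)@[1,0];c=b+.0336*ax
robot.close(20);s=c-.085*ax;over(s,-16.4+90,.25);st(s,.123,.2);rep("start")
h=st(c+.022*ax,.123,.08,8);rep("pushed",h,(here()[:2]-c)@ax)
st(here()[:2]-.02*ax,.123);st(here()[:2],.3,.3)
robot.gripper_open();robot.goto_joints([61.604,32.985,1.427,82.34,-.859,64.687,-3.237])
t,s=img("top"),img("scene");cv2.imwrite("pics/top4f.png",t);cv2.imwrite("pics/top4.png",cv2.resize(t[170:300,170:450],None,fx=2.8,fy=2.8))
bs=blobs(s,"red",8)
for q,a in blobs(t,"red"):
  for d,_ in bs:
    p,g=tri(q,d)
    if g<.006 and .1<p[2]<.16: print("ball",p,g,rot(16.4)@(p[:2]-c))
for r in trays(t): print(r)
h=cv2.cvtColor(t,cv2.COLOR_BGR2HSV)
print("across T2",[h[215,x].tolist() for x in range(178,216,2)])
```

```text
start t 58.4 tcp [ 0.4508 -0.3541  0.1242] w 0.0 F [-0.5 -0.   1. ]
pushed True 0.005860680447600336 t 59.5 tcp [ 0.5371 -0.3794  0.1215] w 0.002 F [-1.1 -0.5  1.7]
ball [ 0.5593 -0.3861  0.132 ] 0.001162719739842829 [0.029  0.0002]
(array([0.4588, 0.3434]), np.float32(177.89667), np.float32(0.19898368), np.float32(0.058303624))
(array([ 0.4995, -0.2607]), np.float32(172.53833), np.float32(0.2002867), np.float32(0.057795886))
(array([0.5479, 0.1853]), np.float32(173.68114), np.float32(0.20060982), np.float32(0.07713772))
across T2 [[100, 60, 153], [101, 60, 153], [99, 31, 130], [102, 38, 87], [102, 36, 92], [98, 30, 92], [102, 28, 91], [102, 27, 94], [96, 11, 118], [95, 13, 115], [90, 13, 115], [90, 9, 111], [102, 48, 79], [101, 60, 107], [101, 58, 105], [100, 59, 104], [102, 60, 114], [101, 60, 158], [100, 62, 156]]
```

View pics/top4.png

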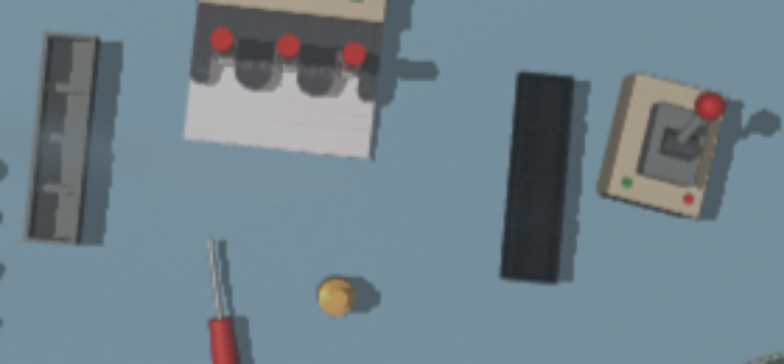

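The ball is now on the + side and the lever looks thrown; I'll nudge it against its stop once more. The black tray has been knocked to (0.4995,-0.2607), near the console. I'll therefore grip the empty tray 35 mm off-centre toward the robot, so the fingers clear the console.

```bash
sed -i 's/(V<125)&(S<58)/(V<135)\&(S<53)/' vis.py
python3 - <<'E'
from act import *
for r in trays(cv2.imread("pics/top4f.png")): print(r)
b=np.array([.4992,-.3686]);ax=rot(-16.4)@[1,0];c=b+.0336*ax
robot.close(20);s=c-.045*ax;over(s,-16.4+90,.25);st(s,.123,.2)
for x in(-.006,.02): h=st(c+x*ax,.123,.06,12 if x>0 else None);rep("pushed",h,(here()[:2]-c)@ax)
st(here()[:2]-.02*ax,.123);st(here()[:2],.3,.3)
robot.gripper_open();robot.goto_joints([61.604,32.985,1.427,82.34,-.859,64.687,-3.237])
t,s=img("top"),img("scene")
for r in trays(t): print(r)
bs=blobs(s,"red",8)
for q,a in blobs(t,"red"):
  for d,_ in bs:
    p,g=tri(q,d)
    if g<.006 and .1<p[2]<.16: print("ball",p,g,rot(16.4)@(p[:2]-c))
E
```

```text
(array([0.4588, 0.344 ]), np.float32(177.67043), np.float32(0.19923618), np.float32(0.058007024))
(array([ 0.4993, -0.2605]), np.float32(173.1461), np.float32(0.1993869), np.float32(0.056713454))
(array([0.5489, 0.197 ]), np.float32(173.45743), np.float32(0.20221564), np.float32(0.055337314))
pushed False -0.006347297998022876 t 66.3 tcp [ 0.5253 -0.3764  0.1228] w -0.002 F [-1.  -0.1 -0.3]
pushed True 0.005871178744651111 t 66.7 tcp [ 0.537 -0.38   0.122] w -0.003 F [-2.9  0.6  2. ]
(array([0.4588, 0.3439]), np.float32(177.67041), np.float32(0.19923615), np.float32(0.0580945))
(array([ 0.4994, -0.2614]), np.float32(172.33658), np.float32(0.19957142), np.float32(0.05562253))
(array([0.5489, 0.197 ]), np.float32(173.57231), np.float32(0.20214736), np.float32(0.054838162))
ball [ 0.5593 -0.3861  0.1319] 0.0011666182842574265 [0.029  0.0002]
```

The lever stops at the same place, so it is on its end stop. Now stack the tray.

Run:
```python
from act import *
A,ay=np.array([.5489,.197]),-6.3; B,by=np.array([.4994,-.261]),-7.3
p=A+rot(ay)@[-.035,0];over(p,ay+90);st(p,.014,.15);robot.close(60);rep("grip")
st(p,HI,.15);rep("lift")
q=B+rot(by)@[-.035,0]
psi=robot.read_orientation()[2]; robot.reach([*q,HI],[180,0,psi+by-ay])
st(q,.06,.12);h=st(q,.042,.04,8);rep("down",h)
robot.gripper_open();st(q,HI,.2)
robot.goto_joints([61.604,32.985,1.427,82.34,-.859,64.687,-3.237])
t,s=img("top"),img("scene");cv2.imwrite("pics/top5.png",cv2.resize(t[170:300,300:450],None,fx=4,fy=4));cv2.imwrite("pics/scene5.png",cv2.resize(s[110:350,150:390],None,fx=2.5,fy=2.5))
for r in trays(t): print(r)
```

```text
grip t 74.9 tcp [0.5143 0.2009 0.0146] w 0.566 F [-1.2 -1.6  7. ]
lift t 76.4 tcp [0.5138 0.2005 0.2192] w 0.571 F [ 0.2 -0.1 -1.9]
down True t 80.0 tcp [ 0.4644 -0.2567  0.0426] w 0.571 F [-1.4  0.1  8.3]
(array([0.4588, 0.3445]), np.float32(177.71347), np.float32(0.19919959), np.float32(0.05802313))
(array([ 0.4993, -0.2664]), np.float32(172.82895), np.float32(0.20841773), np.float32(0.0655126))
```

View pics/top5.png

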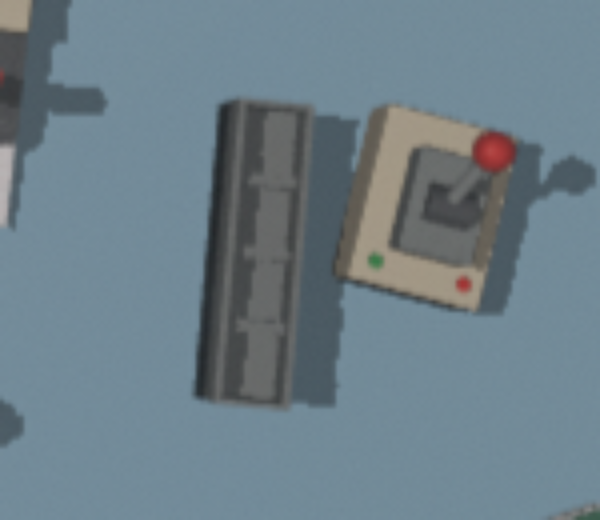

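View pics/scene5.png

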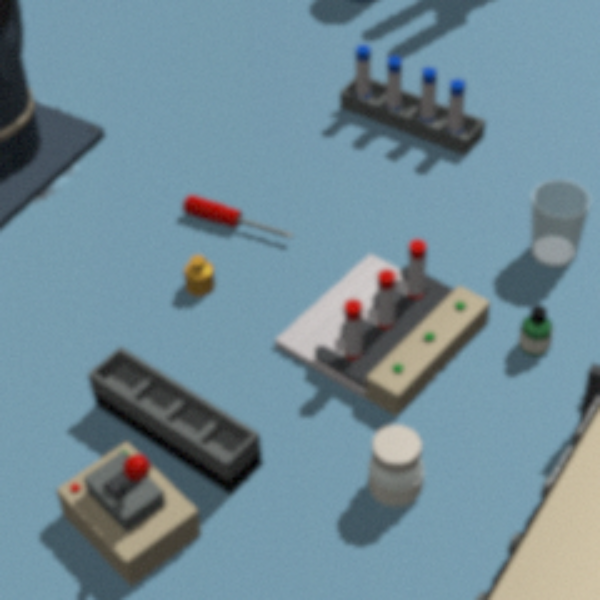

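The tray sits squarely on the black one, and contact came exactly 28 mm above its grip height. Blues are in T1, reds home, lever over. One last numeric check on the rim, then I hand in.

Run:
```python
from act import *
C=[onz("top",(x/4+299.6,y/4+169.6),.056)[:2] for x,y in[(237,100),(313,106),(290,408),(213,402)]]
m=np.mean(C,0);d=C[0]-C[3];e=np.linalg.norm(m-[.4994,-.261]);print(m,e,np.degrees(np.arctan2(d[1],d[0])),np.linalg.norm(d),np.linalg.norm(C[0]-C[1]))
t,s=img("top"),img("scene");ok=0;bs=blobs(s,"red",8)
for c,a in blobs(t,"red"):
  for d,_ in bs:
    p,g=tri(c,d)
    if g<.006 and .06<p[2]<.12: r=rot(-RY)@(p[:2]-RO);print(r);ok+=abs(r[0]-.002)<.004
print(ok,robot.read_clock())
if ok==3 and e<.006: print(robot.job_done())
```

```text
[ 0.4994 -0.2608] 0.00020763942051022364 -6.851281370000901 0.1970758812444727 0.050215219846613465
[0.0023 0.06  ]
[0.0038 0.    ]
[ 0.0025 -0.0588]
3 83.225
the job is handed in; nothing more can be done
None
```

I handed the job in at 83 s of the 192 s allowed; no verdict came back, but my last check had all three reds within 2 mm of their seats, the lever on its end stop, all four blues upright in one grey tray, and the emptied grey tray about 1 mm or better from centred on the black one.

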